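# Key the hearth console and hold the ignition dial

### The arm

A 7-joint arm with a two-finger parallel gripper is mounted at the origin on the work surface. World frame = base frame: x ahead of the robot, y to its left, z up, the work surface at z = 0. Lengths are in m, angles in degrees, forces in N, time in s.
With the tool pointing down it reaches from about 0.425 to 0.875 m from the base axis. Payload 4.7 kg.
Tool frame: the origin (TCP) lies between the finger pads, 19 mm behind the fingertips; this is the grasp point; z points along the fingers, y is the line along which they close (so a half turn about z gives the same grasp; the last joint's range is limited). The gripper opens to 87 mm and grips with 3 to 60 N. Pads are 19 mm wide; open, the fingers measure 117 mm over their backs; the gripper's body (75 mm by 190 mm) begins 51 mm behind the grasp point.
Start: joints at [-73.734, 18.392, -4.016, 83.108, 1.295, 78.541, -3.26], TCP at [0.173, 0.626, 0.241] pointing down, gripper open.
Joint ranges: [-163.93, 163.93], [-17.29, 119.83], [-79.2, 71.16], [3.27, 140.29], [-89.18, 269.18], [5.43, 117.66], [-154.24, 154.24]. Speed limits (degrees/s): [147.25, 147.25, 180, 180, 180, 180, 180].

### API

Orientations are given as [roll, pitch, yaw] about the fixed x, y, z axes, in that order (R = Rz(yaw) Ry(pitch) Rx(roll)).
In Python, from cell import env gives the robot as it stands.
- The arm moves only by the tool jog_arm, never from a script. Its argument "motion" is a list of rows, each an object of numbers: "x", "y", "z": the shift along the tool's x, y, z in cm; "ax", "ay", "az": the turn, a rotation vector about the tool's x, y, z in degrees. In form: [{"x": .., "y": .., "z": .., "ax": .., "ay": .., "az": ..}, ...]. A call has exactly 5 rows; each row shifts and turns the commanded pose from where the row before left it, along the tool's axes as they then stand; what a row does not reach is not made up. A row lasts 1/10 s, in which the tool goes at most 50 mm and 8.59 degrees, less where a joint would pass 70% of its speed; a pose out of reach is approached as far as the arm can. A call is refused whole if a number of a shift passes 5 or a number of a turn 8.59, either way. A call with a gripper value outside its range is refused whole. "claw" is the gripper command: -1 is shut, 1 is fully open, values between are in proportion, set as the call begins (left out, the last holds). The fingers move at their own pace and stop on an object; "squeeze" is the grip in N (left out, the last holds). Time passes only in rows, so rows that do not move let the fingers close, or fill a call up. It gives the time, the measured TCP pose, the force, the opening and the grip force at its end, in the units of the state.
- env.get_obs(): the state, without advancing time (a new reading comes with each control period).
- env.read_camera(name): name is "scene" or "side" or "wrist"; returns the picture (384x512x3 uint8, red, green, blue); there is no depth.
- env.camera_params(name): a dict with "fx", "fy", "cx", "cy" (pixels), "k1" (the pictures are not rectified: a ray, as slopes to the right and down, at radius r is drawn at 1 + k1 r^2 times it, then the intrinsics apply), "extrinsics" (4x4, takes a point from world to camera coordinates). Camera axes: x right, y up, looking along -z (the intrinsics and any distortion apply to the point x, -y, -z); pixel columns grow to the right and rows downward; lengths in m; the calibration is good to about 2 mm. A picture is of the moment at which its call begins: read the wrist's pose just before it. camera_params takes no time and is no camera call; for the wrist camera it gives the pose at the moment of the call.
- env.sign_off(): hands the job in; it is judged then, once.
The state is a dict: "time_s": time; "qpos": joint angles; "joint_velocities": joint speeds; "effort": joint torques, N m; "tool_pos": TCP position; "tool_rot": TCP orientation; "force": force on the tool from outside, world axes, zero at the start; "wrist_torque": the same for the moment, N m; "grip_width": finger opening in m; "grasp_force": force on a finger pad.
Only numpy, scipy, OpenCV 4.12 (cv2) and the standard library are available. Lean on these libraries where they do the work, as an engineer would, in place of code of your own. Each camera call takes 0.05 s, during which the arm holds its last target. There are 200 camera calls.

### The job

Light the dining-room fire: take the flat key with the red grip out of the wooden key stand, push it blade-down fully home into the red-framed slot of the hearth console and let go of it. Only then turn the black spring-return dial on the console clockwise, past its first two clicks to the third (the big orange dot), and keep hold of it there: it springs back if let go, so finish while still holding it at the third click. Leave the blue key in its stand and the tableware and matchbox where they are.

Things in the scene. Friction and masses are not known exactly. Their poses are not given: they have to be found in the camera images.
- red_key: The red key. Steel blade 20 mm wide (its x), 4 thick (its y), 34 long; then a collar 34 x 14, 6 thick; then a red plastic grip 26 (x) x 12 (y), 36 tall: 76 mm in all, about 80 g. Origin: middle of the blade's lower end; z up towards the grip. Starts upright in either slot of the key stand, its collar on the stand's top.
- red_key_grip (a point): Middle of the red key's grip, 60 mm above the lower end of its blade: a good place for the TCP, the fingers closing along the key's y on the 12 mm thickness. Same axes as the key.
- blue_key: The blue key, to be left alone in the stand's other slot. Steel blade 20 mm wide (its x), 4 thick (its y), 34 long; then a collar 34 x 14, 6 thick; then a blue plastic grip 26 (x) x 12 (y), 36 tall: 76 mm in all, about 80 g. Origin: middle of the blade's lower end; z up towards the grip. Starts upright in either slot of the key stand, its collar on the stand's top.
- key_stand: Fixed light-wood block, 130 (x) x 50 (y) x 45 mm tall, with two slots 40 mm deep in its top, 35 mm either side of its middle along its x, each 24 mm (x) by 7.5 mm (y). The keys' axes are parallel to its own. Which key stands in which slot changes. Origin: centre of its underside.
- console: Fixed dark hearth console, 130 (x) x 220 (y) x 55 mm tall, its front (-x) towards the robot. The key slot is 60 mm to +y of its middle, the dial 60 mm to -y of its middle. Origin: centre of its underside.
- slot (a point): Middle of the mouth of the red-framed key slot, level with the console's top face, 55 mm above the table; console's axes. It runs straight down, 24 mm along x by 7.5 mm along y, 40 mm deep, mouth bevelled. A key fully home has its collar on the top face and its blade's lower end 34 mm below this point; either way round (half turn) will do.
- dial (a joint): Angle in rad, 0 at rest (white pointer line to the console's front, -x), growing clockwise seen from above. Clicks (shallow dips in torque) at 0.40, 0.80 and, the third, 1.20; hard stop at 1.32. Let go, it springs back to 0 from anywhere: 0.06 N m at 0, 0.14 N m at the third click, the clicks adding or taking up to 0.04 N m.
- dial_grip (a point): On the dial's vertical axis at the height to grip, 92 mm above the table. A black disc 48 mm across carries a bar 46 mm long (this frame's x), 14 thick (its y), its top 7 mm above this point; the disc's top is 23 mm below it. The frame turns with the dial; at angle 0 its axes are the console's. Pinch the bar along y from above, turn clockwise.
- pepper_mill: Loose bystander, not to be disturbed: dark wooden pepper mill, 52 mm across, 117 mm tall. Origin: centre of its underside.
- tumbler: Loose bystander, not to be disturbed: clear open drinking glass, 68 mm across, 85 mm tall. Origin: centre of its underside.
- wine_glass: Loose bystander, not to be disturbed: clear stemmed wine glass, 72 mm across, 190 mm tall. Origin: centre of its underside.
- side_plate: Loose bystander, not to be disturbed: white side plate, 140 mm across, 18 mm tall. Origin: centre of its underside.
- sugar_jar: Loose bystander, not to be disturbed: white sugar jar with a steel lid, 72 mm across, 75 mm tall. Origin: centre of its underside.
- candle: Loose bystander, not to be disturbed: terracotta candle pot, 76 mm across, 62 mm tall. Origin: centre of its underside.
- matchbox: Loose bystander, not to be disturbed: large plain cardboard matchbox, 110 x 65 x 22 mm. Origin: centre of its underside.
Mind the look-alikes: they are no part of the job. Leave any pink or turquoise look-alike of the red_key alone.

How it is judged:
By the outcome, as a careful person would: the job done as asked, in the order asked, and still so for the second after the job is handed in, while the arm keeps its last pose, push and grip.
It also fails if it takes over 58 s, if anything falls off the work surface, if the arm or the gripper's body presses on something with over 40 N, if the wrist force passes 120 N, or if a joint passes its speed limit or range.

## Working session

There is one attempt and no reset: what is moved stays moved. The work goes in short steps, Python scripts to look and compute and a tool call to move; the robot and the scene stay as the last step left them, time stands still between calls to the robot, and variables do not carry over. Pictures are saved under pics/ and viewed, at most 10 in all, crops included, and the job is handed in when it is done.

Besides the shell and the picture viewer there is one more tool, called after "Request:" by a JSON object that holds its "method" and its "body". jog_arm: Moves the arm, as the interface text tells. Its arguments: {"type":"object","properties":{"motion":{"type":"array"},"claw":{"type":"number"},"squeeze":{"type":"number"}},"required":["motion"]}

```bash
ls; mkdir -p pics; python3 - <<'E'
from cell import env
import cv2,numpy as np
o=env.get_obs();print(o)
ims=[]
for n in("scene","side","wrist"):
    p=env.camera_params(n);print(n,{k:(np.round(v,4).tolist()) for k,v in p.items()})
    im=env.read_camera(n);cv2.imwrite(f'pics/{n}0.png',cv2.cvtColor(im,cv2.COLOR_RGB2BGR))
E
```

```text
pics
{'time_s': 0.0, 'qpos': array([-73.73334504,  18.43986653,  -4.01691769,  83.1756419 ,
         1.29527652,  78.54061978,  -3.26313878]), 'joint_velocities': array([-0.08628238, -0.02237092,  0.01695109, -0.03893071, -0.01017591,
        0.07269926,  0.15063519]), 'effort': array([ 8.28935435e-05, -4.91290855e+01, -4.03806623e-01, -3.12519979e+01,
       -6.39367034e-02,  4.38642909e-02,  1.78449368e-04]), 'tool_pos': array([0.17314938, 0.62596986, 0.24014604]), 'tool_rot': array([-1.79889138e+02,  5.61920243e-03,  1.64541348e+02]), 'force': array([ 0.28522106,  0.26481767, -0.1528033 ]), 'wrist_torque': array([ 0.02583412, -0.01861224, -0.01533212]), 'grasp_force': 0.0, 'grip_width': 0.08688437465530106}
scene {'fx': 413.2626, 'fy': 413.2626, 'cx': 249.2104, 'cy': 185.7219, 'k1': 0.0184, 'extrinsics': [[-0.5216, 0.8531, -0.0162, 0.3124], [-0.6784, -0.4031, 0.6142, 0.3008], [0.5174, 0.3314, 0.789, -1.6304], [0.0, 0.0, 0.0, 1.0]]}
side {'fx': 471.9214, 'fy': 471.9214, 'cx': 257.6186, 'cy': 187.2105, 'k1': -0.0342, 'extrinsics': [[-0.9564, -0.2915, -0.018, 0.5354], [0.1472, -0.5344, 0.8323, -0.1507], [-0.2522, 0.7934, 0.554, -1.0452], [0.0, 0.0, 0.0, 1.0]]}
wrist {'fx': 294.9704, 'fy': 294.9704, 'cx': 251.4583, 'cy': 193.2212, 'k1': 0.0046, 'extrinsics': [[0.2664, 0.9639, -0.0023, -0.6492], [-0.9309, 0.2567, -0.2598, 0.0315], [-0.2498, 0.0713, 0.9657, -0.3914], [0.0, 0.0, 0.0, 1.0]]}
```

View pics/scene0.png

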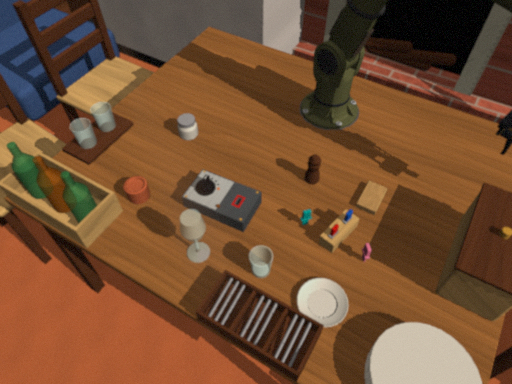

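View pics/side0.png

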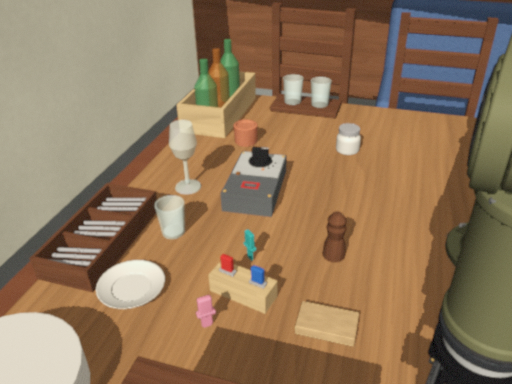

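The scene view shows the red key at about (334,228), blue at (348,215), the slot at (243,200) and the dial at (206,185). In the side view red is at (227,263), blue at (258,275), the slot at (250,185) and the dial at (261,157).

```bash
cat > h.py <<'E'
import numpy as np,cv2
from scipy.optimize import least_squares
def ray(p,uv):
    d=np.array([(uv[0]-p['cx'])/p['fx'],(uv[1]-p['cy'])/p['fy']]);s=d.copy()
    for _ in range(10): s=d/(1+p['k1']*(s@s))
    E=np.array(p['extrinsics']);R=E[:3,:3]
    v=R.T@np.array([s[0],-s[1],-1]);return -R.T@E[:3,3],v/np.linalg.norm(v)
def plane(p,uv,z):
    c,v=ray(p,uv);return c+v*(z-c[2])/v[2]
def tri(rs):
    A=sum(np.eye(3)-np.outer(v,v) for c,v in rs);b=sum((np.eye(3)-np.outer(v,v))@c for c,v in rs)
    x=np.linalg.solve(A,b);return x,[1e3*np.linalg.norm((np.eye(3)-np.outer(v,v))@(x-c)) for c,v in rs]
def proj(p,X):
    E=np.array(p['extrinsics']);c=E[:3,:3]@X+E[:3,3];s=np.array([c[0],-c[1]])/-c[2];s=s*(1+p['k1']*(s@s))
    return s*p['fx']+[p['cx'],p['cy']]
def blob(im,roi,f):
    x0,y0,x1,y1=roi;c=im[y0:y1,x0:x1].astype(int);m=f(c[...,0],c[...,1],c[...,2]).astype(np.uint8)
    n,l,st,ce=cv2.connectedComponentsWithStats(m)
    i=1+np.argmax(st[1:,4]);ys,xs=np.nonzero(l==i)
    return ce[i]+[x0,y0],st[i],np.array([(xs.min()+xs.max())/2+x0,(ys.min()+ys.max())/2+y0])
red=lambda r,g,b:(r>110)&(g<r*.45)&(b<r*.45)
blue=lambda r,g,b:(b>90)&(r<b*.6)
black=lambda r,g,b:(r<32)&(g<32)&(b<32)
E
python3 - <<'E'
from h import *
from cell import env
P={n:env.camera_params(n) for n in('scene','side')}
I={n:cv2.imread(f'pics/{n}0.png')[...,::-1] for n in P}
roi={'redkey':((322,218,345,242),(215,250,240,278),red),'blue':((338,204,362,226),(246,260,270,288),blue),
'slot':((230,188,256,212),(232,174,268,196),red),'dial':((188,168,226,200),(238,142,284,172),black)}
for k,(a,b,f) in roi.items():
    c=[blob(I[n],r,f) for n,r in zip(P,(a,b))]
    print(k,[(np.round(q[0],1),q[1][:5],) for q in c])
    X,e=tri([ray(P[n],q[0]) for n,q in zip(P,c)]);print('  tri',np.round(X,4),np.round(e,1))
    z={'slot':.055,'dial':.085}.get(k,.071)
    print('  plane',[np.round(plane(P[n],q[0],z)[:2],4) for n,q in zip(P,c)])
s=np.hstack([cv2.resize(I['scene'][165:245,180:270],None,fx=4.4,fy=4.4,interpolation=3),cv2.resize(I['side'][135:215,215:305],None,fx=4.4,fy=4.4,interpolation=3)])
cv2.imwrite('pics/c1.png',s[...,::-1]);print(s.shape)
E
```

```text
redkey [(array([334.7, 228.7]), array([10,  6,  6, 11, 39], dtype=int32)), (array([226.7, 262.3]), array([  6,   4,  12,  18, 167], dtype=int32))]
  tri [0.5425 0.2594 0.0738] [1.3 1.3]
  plane [array([0.5397, 0.2581]), array([0.5442, 0.2581])]
blue [(array([348.9, 214.2]), array([ 8,  6,  7, 11, 35], dtype=int32)), (array([257.3, 274.4]), array([  5,   6,  13,  18, 184], dtype=int32))]
  tri [0.4742 0.2748 0.0736] [1.5 1.5]
  plane [array([0.471 , 0.2734]), array([0.4756, 0.274 ])]
slot [(array([238. , 200.9]), array([ 2,  7, 13, 13, 78], dtype=int32)), (array([244.6, 185.2]), array([ 9,  8, 11,  6, 23], dtype=int32))]
  tri [ 0.6    -0.0373  0.0623] [6. 6.]
  plane [array([ 0.5903, -0.0454]), array([ 0.6053, -0.0392])]
dial [(array([211.7, 184.7]), array([23, 16,  2,  2,  3], dtype=int32)), (array([268.8, 159.2]), array([30, 16,  2,  3,  4], dtype=int32))]
  tri [ 0.5789 -0.1542  0.0648] [6.7 6.7]
  plane [array([ 0.5973, -0.1378]), array([ 0.5675, -0.1313])]
(352, 792, 3)
```

View pics/c1.png

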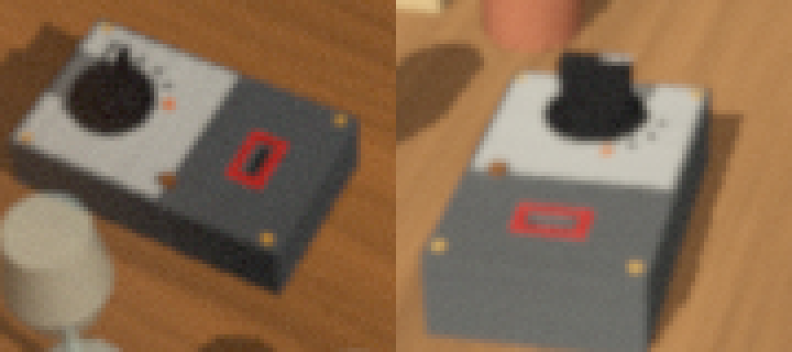

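The crop shows the slot frame whole (scene crop centre about (257,160), side crop about (552,222)), and the dial with its pointer to the front. The key distance comes out at 70.0 mm, which matches. Next I measure the slot, dial and bystanders, and plan the approach to the key.

```bash
cat >> h.py <<'E'
def rotz(y):
    c,s=np.cos(np.radians(y)),np.sin(np.radians(y));return np.array([[c,-s,0],[s,c,0],[0,0,1]])
def plan(o,pos,yaw):
    from scipy.spatial.transform import Rotation as Ro
    R=Ro.from_euler('xyz',o['tool_rot'],degrees=True);T=Ro.from_euler('xyz',[180,0,yaw],degrees=True)
    print('shift cm',np.round(100*R.inv().apply(np.array(pos)-o['tool_pos']),2),'turn',np.round((R.inv()*T).as_rotvec(degrees=True),2))
E
python3 - <<'E'
from h import *
from cell import env
P={n:env.camera_params(n) for n in('scene','side')}
I={n:cv2.imread(f'pics/{n}0.png')[...,::-1] for n in P}
def allred(im,roi):
    x0,y0,x1,y1=roi;c=im[y0:y1,x0:x1].astype(int)
    ys,xs=np.nonzero(red(c[...,0],c[...,1],c[...,2]));h=cv2.convexHull(np.c_[xs,ys].astype(np.float32));m=cv2.moments(h)
    return np.array([m['m10']/m['m00']+x0,m['m01']/m['m00']+y0])
c=[allred(I['scene'],(230,188,256,212)),allred(I['side'],(238,176,264,194))]
print(c,[plane(P[n],q,.055) for n,q in zip(P,c)],tri([ray(P[n],q) for n,q in zip(P,c)]))
# screws/corners on console top by eye, from crops
sc={'A':(107,28),'B':(340,120),'C':(267,238),'D':(25,137)};sd={'A':(308+386+4,93),'B':(635,268),'C':(438,246),'D':(434,83)}
S=[np.array(sc[k])/4.4+[180,165] for k in'ABCD']
X=[plane(P['scene'],q,.055) for q in S];print('scene screws',np.round(X,4))
S2=[np.array([u-396,v])/4.4+[215,135] for u,v in((698,94),(635,268),(438,246),(434,83))]
print('side',np.round([plane(P['side'],q,.055) for q in S2],4))
print('disc',plane(P['scene'],np.array((110,96))/4.4+[180,165],.069))
for n,(u,v) in dict(wine=(198,253),tumbler=(261,270),mill=(313,180),candle=(139,197),match=(372,197)).items(): print(n,plane(P['scene'],(u,v),0.))
o=env.get_obs();plan(o,[.5425,.259,.24],167.3);plan(o,[.5425,.259,.071],167.3)
p=env.camera_params('wrist');E=np.array(p['extrinsics']);from scipy.spatial.transform import Rotation as Ro
R=Ro.from_euler('xyz',o['tool_rot'],degrees=True);print('cam in tool',R.inv().apply(-E[:3,:3].T@E[:3,3]-o['tool_pos']),'look',R.inv().apply(-E[2,:3]))
E
```

```text
[array([238.        , 200.83333333]), array([249.91269841, 184.86904762])] [array([ 0.59017156, -0.04558041,  0.055     ]), array([ 0.59268134, -0.04415418,  0.055     ])] (array([ 0.5918333 , -0.04418168,  0.05609563]), [np.float64(1.125782733710834), np.float64(1.1257827337106716)])
scene screws [[ 0.5456 -0.2064  0.055 ]
 [ 0.5304 -0.0108  0.055 ]
 [ 0.6437 -0.002   0.055 ]
 [ 0.6596 -0.1981  0.055 ]]
side [[ 0.5459 -0.207   0.055 ]
 [ 0.5318 -0.0099  0.055 ]
 [ 0.6455 -0.0012  0.055 ]
 [ 0.713  -0.1764  0.055 ]]
disc [ 0.60576566 -0.15946908  0.069     ]
wine [ 0.78327775 -0.06845285  0.        ]
tumbler [0.73383673 0.1228775  0.        ]
mill [0.35230548 0.10481005 0.        ]
candle [ 0.71346634 -0.36115288  0.        ]
match [0.3181628  0.30308554 0.        ]
shift cm [-45.38 -25.54   0.08] turn [-0.09  0.   -2.76]
shift cm [-45.38 -25.51  16.98] turn [-0.09  0.   -2.76]
cam in tool [ 0.07136275  0.00029368 -0.1444389 ] look [-2.59677657e-01 -4.93673019e-04  9.65695227e-01]
```

Request:
{"method": "jog_arm", "body": {"motion": [{"x": -3, "y": -1.7}, {"x": -3, "y": -1.7}, {"x": -3, "y": -1.7}, {"x": -3, "y": -1.7}, {"x": -3, "y": -1.7}], "claw": -0.08}}

```text
$.motion[0]: bad value
```

Request:
{"method": "jog_arm", "body": {"motion": [{"x": -3, "y": -1.7}, {"x": -3, "y": -1.7}, {"x": -3, "y": -1.7}, {"x": -3, "y": -1.7}, {"x": -3, "y": -1.7}]}}

```text
$.motion[0]: bad value
```

Request:
{"method": "jog_arm", "body": {"motion": [{"x": -3, "y": -1.7}, {"x": -3, "y": -1.7}, {"x": -3, "y": -1.7}, {"x": -3.4, "y": -1.7}, {"x": -3, "y": -1.7, "z": 3, "az": -2.8}]}}

```text
$.motion[0]: bad value
```

Request:
{"method": "jog_arm", "body": {"motion": [{"z": 2}, {}, {}, {}, {}]}}

```text
$.motion[0]: bad value
```

```bash
python3 - <<'E'
from h import *
from cell import env
o=env.get_obs();p=env.camera_params('wrist');im=env.read_camera('wrist')
cv2.imwrite('pics/w1.png',im[...,::-1])
print(o['time_s'],o['tool_pos'],o['tool_rot'],o['qpos'])
print(proj(p,np.array([.5425,.259,.089])))
for n,f in(('r',red),('b',blue)):
    q=blob(im,(0,0,512,384),f);print(n,q,plane(p,q[0],.087))
plan(o,[.5425,.259,.071],167.3)
E
```

```text
0.15 [0.17317562 0.62608694 0.24039858] [-1.79914658e+02  4.13975129e-03  1.64543329e+02] [-73.73282376  18.42925262  -4.01730463  83.1605555    1.29454134
  78.54073525  -3.26052019]
[ 72.06833057 495.38939224]Traceback (most recent call last):
  File "<stdin>", line 8, in <module>
  File "h.py", line 19, in blob
    i=1+np.argmax(st[1:,4]);ys,xs=np.nonzero(l==i)
        ~~~~~~~~~^^^^^^^^^^
    return _wrapfunc(a, 'argmax', axis=axis, out=out, **kwds)
    return bound(*args, **kwds)
ValueError: attempt to get argmax of an empty sequence
```

View pics/w1.png

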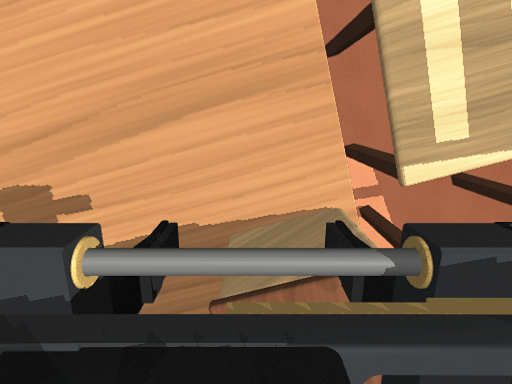

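The wrist picture shows only the table, with the fingers and rail covering rows below about 215. So I view targets while offset along tool -x. The rows need all six keys.

Request:
{"method": "jog_arm", "body": {"motion": [{"x": -3.4, "y": -1.7, "z": 0, "ax": 0, "ay": 0, "az": 0}, {"x": -3.4, "y": -1.7, "z": 0, "ax": 0, "ay": 0, "az": 0}, {"x": -3.4, "y": -1.7, "z": 0, "ax": 0, "ay": 0, "az": 0}, {"x": -3.4, "y": -1.7, "z": 0, "ax": 0, "ay": 0, "az": 0}, {"x": -3.4, "y": -1.7, "z": 0, "ax": 0, "ay": 0, "az": 0}], "claw": -0.08}}

```text
time_s: 0.7
tool_pos: [0.3154, 0.498, 0.2412]
tool_rot: [180.0, 0.0, 164.5]
force: [0.7, -0.9, -0.3]
grip_width: 0.0549
grasp_force: 0.0
```

Request:
{"method": "jog_arm", "body": {"motion": [{"x": -3.4, "y": -1.7, "z": 0, "ax": 0, "ay": 0, "az": 0}, {"x": -3.4, "y": -1.7, "z": 0, "ax": 0, "ay": 0, "az": 0}, {"x": -3.4, "y": -1.7, "z": 0, "ax": 0, "ay": 0, "az": 0}, {"x": -3.4, "y": -1.7, "z": 0, "ax": 0, "ay": 0, "az": 0}, {"x": -3.4, "y": -1.7, "z": 0, "ax": 0, "ay": 0, "az": 0}]}}

```text
time_s: 1.2
tool_pos: [0.4566, 0.3708, 0.2412]
tool_rot: [180.0, 0.0, 164.5]
force: [0.4, 0.0, 0.5]
grip_width: 0.0402
grasp_force: 0.0
```

Request:
{"method": "jog_arm", "body": {"motion": [{"x": -3.4, "y": -1.7, "z": 0, "ax": 0, "ay": 0, "az": 0}, {"x": -3.4, "y": -1.7, "z": 0, "ax": 0, "ay": 0, "az": 0}, {"x": -3.4, "y": -1.7, "z": 0, "ax": 0, "ay": 0, "az": 0}, {"x": -3.4, "y": -1.7, "z": 1, "ax": 0, "ay": 0, "az": 0}, {"x": -3.4, "y": -1.7, "z": 1, "ax": 0, "ay": 0, "az": -2.8}]}}

```text
time_s: 1.7
tool_pos: [0.598, 0.2439, 0.2213]
tool_rot: [180.0, 0.0, 167.4]
force: [-0.0, 0.2, 0.8]
grip_width: 0.0402
grasp_force: 0.0
```

Request:
{"method": "jog_arm", "body": {"motion": [{"x": 0, "y": 0, "z": 2, "ax": 0, "ay": 0, "az": 0}, {"x": 0, "y": 0, "z": 1, "ax": 0, "ay": 0, "az": 0}, {"x": 0, "y": 0, "z": 0, "ax": 0, "ay": 0, "az": 0}, {"x": 0, "y": 0, "z": 0, "ax": 0, "ay": 0, "az": 0}, {"x": 0, "y": 0, "z": 0, "ax": 0, "ay": 0, "az": 0}]}}

```text
time_s: 2.2
tool_pos: [0.5968, 0.2462, 0.1925]
tool_rot: [179.9, 0.1, 167.5]
force: [0.4, 0.2, -0.1]
grip_width: 0.0404
grasp_force: 0.0
```

```bash
python3 - <<'E'
from h import *
from cell import env
o=env.get_obs();p=env.camera_params('wrist');im=env.read_camera('wrist')
cv2.imwrite('pics/w2.png',im[...,::-1])
print(o['time_s'],o['tool_pos'],o['tool_rot'],o['qpos'],o['grip_width'])
print(proj(p,np.array([.5425,.259,.087])))
plan(o,[.5425,.259,.071],167.3)
for n,f in(('r',red),('b',blue)):
    q=blob(im,(0,0,512,384),f);print(n,q,plane(p,q[0],.087))
E
```

```text
2.2 [0.59675028 0.24620041 0.1924821 ] [1.79913878e+02 6.38963275e-02 1.67454322e+02] [-36.51279109  19.35518805  14.8057614   88.21986987  -5.11671146
  72.98392815  56.4367197 ] 0.040419063013025405
[251.89931707 133.18762613]
shift cm [ 5.59  0.05 12.14] turn [0.09 0.06 0.15]
r (array([250.56801909, 133.8353222 ]), array([244, 119,  14,  31, 419], dtype=int32), array([250.5, 134. ])) [0.5427758  0.25780428 0.087     ]
b (array([147.57451923, 137.57572115]), array([129, 119,  38,  36, 832], dtype=int32), array([147.5, 136.5])) [0.52714183 0.17329102 0.087     ]
```

View pics/w2.png

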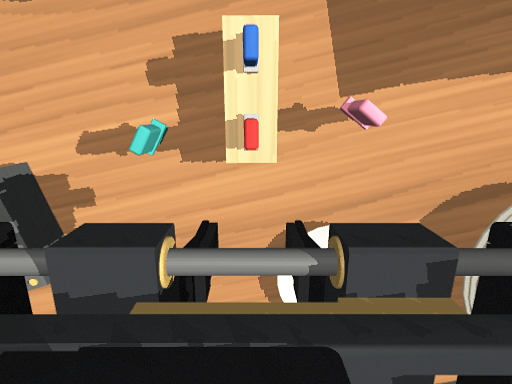

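The red key top is at (250.6,133.8), which agrees with the triangulation to within 1.5 mm. Blue is at (251,46), and turquoise (148,138) and pink (363,112) are well clear. Now I grasp it.

Request:
{"method": "jog_arm", "body": {"motion": [{"x": 2.8, "y": 0, "z": 0, "ax": 0, "ay": 0, "az": 0}, {"x": 2.8, "y": 0, "z": 0, "ax": 0, "ay": 0, "az": 0}, {"x": 0, "y": 0, "z": 3, "ax": 0, "ay": 0, "az": 0}, {"x": 0, "y": 0, "z": 2, "ax": 0, "ay": 0, "az": 0}, {"x": 0, "y": 0, "z": 0, "ax": 0, "ay": 0, "az": 0}]}}

```text
time_s: 2.75
tool_pos: [0.5402, 0.2569, 0.1393]
tool_rot: [-179.8, -0.2, 167.4]
force: [-0.4, -0.2, -0.0]
grip_width: 0.0399
grasp_force: 0.0
```

Request:
{"method": "jog_arm", "body": {"motion": [{"x": 0, "y": 0, "z": 2, "ax": 0, "ay": 0, "az": 0}, {"x": 0, "y": 0, "z": 2, "ax": 0, "ay": 0, "az": 0}, {"x": 0, "y": 0, "z": 2, "ax": 0, "ay": 0, "az": 0}, {"x": 0, "y": 0, "z": 1.1, "ax": 0, "ay": 0, "az": 0}, {"x": 0, "y": 0, "z": 0, "ax": 0, "ay": 0, "az": 0}]}}

```text
time_s: 3.25
tool_pos: [0.5418, 0.257, 0.0698]
tool_rot: [-179.9, -0.1, 167.3]
force: [-0.2, -0.0, 0.5]
grip_width: 0.0401
grasp_force: 0.0
```

Request:
{"method": "jog_arm", "body": {"motion": [{"x": -0.05, "y": 0.1, "z": -0.1, "ax": 0, "ay": 0, "az": 0}, {"x": 0, "y": 0, "z": 0, "ax": 0, "ay": 0, "az": 0}, {"x": 0, "y": 0, "z": 0, "ax": 0, "ay": 0, "az": 0}, {"x": 0, "y": 0, "z": 0, "ax": 0, "ay": 0, "az": 0}, {"x": 0, "y": 0, "z": 0, "ax": 0, "ay": 0, "az": 0}], "claw": -1, "squeeze": 25}}

```text
time_s: 3.75
tool_pos: [0.5432, 0.2581, 0.0719]
tool_rot: [180.0, 0.0, 167.3]
force: [-0.3, -0.1, 2.2]
grip_width: 0.0118
grasp_force: 25.0
```

Request:
{"method": "jog_arm", "body": {"motion": [{"x": 0, "y": 0, "z": 0, "ax": 0, "ay": 0, "az": 0}, {"x": 0, "y": 0, "z": -0.5, "ax": 0, "ay": 0, "az": 0}, {"x": 0, "y": 0, "z": -1, "ax": 0, "ay": 0, "az": 0}, {"x": 0, "y": 0, "z": -1, "ax": 0, "ay": 0, "az": 0}, {"x": 0, "y": 0, "z": -1, "ax": 0, "ay": 0, "az": 0}]}}

```text
time_s: 4.25
tool_pos: [0.5432, 0.258, 0.1075]
tool_rot: [180.0, 0.0, 167.3]
force: [-0.3, 0.0, -1.9]
grip_width: 0.0121
grasp_force: 25.0
```

Request:
{"method": "jog_arm", "body": {"motion": [{"x": 0, "y": 0, "z": -2, "ax": 0, "ay": 0, "az": 0}, {"x": 0, "y": 0, "z": -2, "ax": 0, "ay": 0, "az": 0}, {"x": 0, "y": 0, "z": -2, "ax": 0, "ay": 0, "az": 0}, {"x": 0, "y": 0, "z": -1.5, "ax": 0, "ay": 0, "az": 0}, {"x": 0, "y": 0, "z": 0, "ax": 0, "ay": 0, "az": 0}]}}

```text
time_s: 4.75
tool_pos: [0.5444, 0.2586, 0.1844]
tool_rot: [179.8, 0.2, 167.3]
force: [0.2, 0.6, -1.2]
grip_width: 0.012
grasp_force: 25.0
```

```bash
python3 - <<'E'
from h import *
from cell import env
o=env.get_obs()
print(o['time_s'],o['tool_pos'],o['tool_rot'],o['qpos'],o['grip_width'])
y=184.44
sl=np.array([.5908,-.0446,0]);ux=rotz(y)[:,0]
plan(o,sl+[0,0,.18],y);plan(o,sl-ux*.0+[0,0,.18],4.44)
print('stand-off for view',sl-rotz(y)[:,0]*.07)
E
```

```text
4.75 [0.5444216  0.25861614 0.18438393] [179.78821695   0.2185496  167.33866322] [-39.70672973  14.3566781   13.85593473  95.30487778  -3.6413787
  70.47252457  52.27201733] 0.01197178325531143
shift cm [-11.17 -28.57   0.38] turn [  0.18   0.25 -17.1 ]
shift cm [-11.17 -28.57   0.38] turn [  0.36  -0.25 162.9 ]
stand-off for view [ 0.66058993 -0.03918094  0.        ]
```

Request:
{"method": "jog_arm", "body": {"motion": [{"x": 0, "y": 0, "z": 0, "ax": 0, "ay": 0, "az": -5.7}, {"x": 0, "y": 0, "z": 0, "ax": 0, "ay": 0, "az": -5.7}, {"x": 0, "y": 0, "z": 0, "ax": 0, "ay": 0, "az": -5.7}, {"x": -1, "y": -3, "z": 0, "ax": 0, "ay": 0, "az": 0}, {"x": -1, "y": -3, "z": 0, "ax": 0, "ay": 0, "az": 0}]}}

```text
time_s: 5.25
tool_pos: [0.5668, 0.2, 0.1801]
tool_rot: [-180.0, -0.1, -175.4]
force: [0.8, -0.7, -0.3]
grip_width: 0.0112
grasp_force: 25.0
```

Request:
{"method": "jog_arm", "body": {"motion": [{"x": -1, "y": -3, "z": 0, "ax": 0, "ay": 0, "az": 0}, {"x": -1, "y": -3, "z": 0, "ax": 0, "ay": 0, "az": 0}, {"x": -1, "y": -3, "z": 0, "ax": 0, "ay": 0, "az": 0}, {"x": -1, "y": -3, "z": 0, "ax": 0, "ay": 0, "az": 0}, {"x": -1, "y": -3, "z": 0, "ax": 0, "ay": 0, "az": 0}]}}

```text
time_s: 5.75
tool_pos: [0.6288, 0.0528, 0.1802]
tool_rot: [-180.0, -0.1, -175.6]
force: [0.4, 0.3, -0.2]
grip_width: 0.0115
grasp_force: 25.0
```

Request:
{"method": "jog_arm", "body": {"motion": [{"x": -1, "y": -3, "z": 0, "ax": 0, "ay": 0, "az": 0}, {"x": -1, "y": -3, "z": 0, "ax": 0, "ay": 0, "az": 0}, {"x": -0.3, "y": -3.5, "z": 0, "ax": 0, "ay": 0, "az": 0}, {"x": 0, "y": 0, "z": 0, "ax": 0, "ay": 0, "az": 0}, {"x": 0, "y": 0, "z": 0, "ax": 0, "ay": 0, "az": 0}]}}

```text
time_s: 6.25
tool_pos: [0.6587, -0.0404, 0.1801]
tool_rot: [-180.0, -0.1, -175.7]
force: [0.5, 0.6, -1.3]
grip_width: 0.0119
grasp_force: 25.0
```

Request:
{"method": "jog_arm", "body": {"motion": [{"x": 0, "y": 0, "z": 0, "ax": 0, "ay": 0, "az": 0}, {"x": 0, "y": 0, "z": 0, "ax": 0, "ay": 0, "az": 0}, {"x": 0, "y": 0, "z": 0, "ax": 0, "ay": 0, "az": 0}, {"x": 0, "y": 0, "z": 0, "ax": 0, "ay": 0, "az": 0}, {"x": 0, "y": 0, "z": 0, "ax": 0, "ay": 0, "az": 0}]}}

```text
time_s: 6.75
tool_pos: [0.6593, -0.0384, 0.1813]
tool_rot: [180.0, 0.0, -175.5]
force: [0.7, 0.3, -1.2]
grip_width: 0.0117
grasp_force: 25.0
```

```bash
python3 - <<'E'
from h import *
from cell import env
o=env.get_obs();p=env.camera_params('wrist');im=env.read_camera('wrist')
cv2.imwrite('pics/w3.png',im[...,::-1])
np.savez('w3.npz',E=p['extrinsics'])
print(o['time_s'],o['tool_pos'],o['tool_rot'],o['grip_width'])
print('pred slot',proj(p,np.array([.5908,-.0446,.055])),'dial top',proj(p,np.array([.5994,-.1641,.099])))
im2=im[:215].astype(int);m=red(im2[...,0],im2[...,1],im2[...,2]);m[:, :]=m
n,l,st,ce=cv2.connectedComponentsWithStats(m.astype(np.uint8))
for i in range(1,n):
    if st[i,4]>20: print(st[i],ce[i])
E
```

```text
6.75 [ 0.65927255 -0.03844592  0.18134809] [ 1.79991453e+02  8.87657749e-03 -1.75516316e+02] 0.0116517185235246
pred slot [250.2443518  116.80722183] dial top [ 88.70133033 116.17828504]
[234  92  32  51 895] [249.88268156 116.45698324]
```

View pics/w3.png

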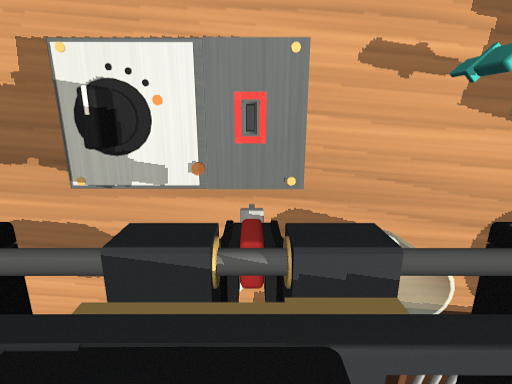

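The slot frame is centred at (249.9,116.5), within 0.5 px of prediction. The dial's bar top is near (88,116), pointer to the front, with the orange dot at (157,100). The key's collar end shows at about (252,207), so I check the fine yaw and the offset in the hand.

```bash
python3 - <<'E'
from h import *
from cell import env
o=env.get_obs();p=env.camera_params('wrist');p['extrinsics']=np.load('w3.npz')['E']
im=cv2.imread('pics/w3.png')[...,::-1]
m=im[:215].astype(int);m=red(m[...,0],m[...,1],m[...,2])
ys,xs=np.nonzero(m);k=(xs>230)&(xs<270);Q=np.array([plane(p,(x,y),.055)[:2] for x,y in zip(xs[k],ys[k])])
r=cv2.minAreaRect((Q*1e3).astype(np.float32));print('frame mm',r)
S=[plane(p,q,.055) for q in((60,47),(296,47),(291.5,181.5),(81,181.5))]
print(np.round(S,4)); 
for a,b in((0,1),(3,2)): d=S[b]-S[a];print('yaw',np.degrees(np.arctan2(-d[0],d[1])),np.linalg.norm(d))
T=o['tool_pos'];R=rotz(-175.516)@np.diag([1,-1,-1])
for q in([.017,.007,.02],[.017,-.007,.02],[.017,0,.026],[.013,0,-.016]): print(q,proj(p,T+R@np.array(q)))
cv2.imwrite('pics/c2.png',cv2.resize(im[190:300,205:300],None,fx=5,fy=5,interpolation=3)[...,::-1])
E
```

```text
frame mm ((591.4799194335938, -45.16929626464844), (43.33550262451172, 27.472211837768555), 5.178051471710205)
[[ 0.5471 -0.2077  0.055 ]
 [ 0.5314 -0.0108  0.055 ]
 [ 0.6465 -0.0014  0.055 ]
 [ 0.662  -0.1985  0.055 ]]
yaw 4.5431126931698 0.1975236409574584
yaw 4.50171430510266 0.19777576801722777
[0.017, 0.007, 0.02] [262.45013903 209.75262391]
[0.017, -0.007, 0.02] [238.55779144 209.74630297]
[0.017, 0, 0.026] [250.53980381 206.64072423]
[0.013, 0, -0.016] [250.23215742 241.77144078]
```

View pics/c2.png

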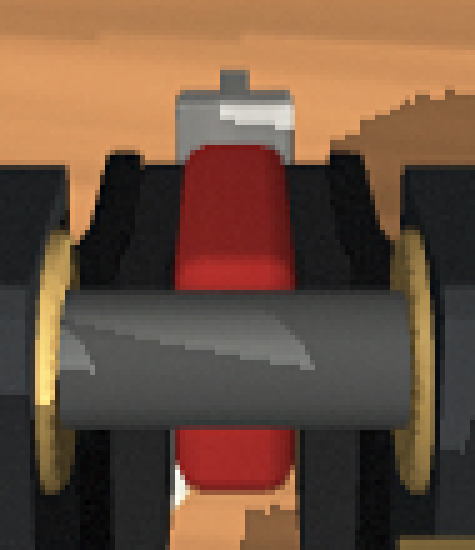

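Seen from the wrist, the key sits about 1.3 mm back and 1.2 mm right of nominal. The blade is at crop x 235, column 252. I move above the slot with that correction, then compare blade and slot at close range.

Request:
{"method": "jog_arm", "body": {"motion": [{"x": 2.3, "y": -0.1, "z": 0, "ax": 0, "ay": 0, "az": 0}, {"x": 2.3, "y": -0.1, "z": 0, "ax": 0, "ay": 0, "az": 0}, {"x": 2.3, "y": -0.1, "z": 0, "ax": 0, "ay": 0, "az": 0}, {"x": 0, "y": 0, "z": 2, "ax": 0, "ay": 0, "az": 0}, {"x": 0, "y": 0, "z": 2, "ax": 0, "ay": 0, "az": 0}]}}

```text
time_s: 7.3
tool_pos: [0.5909, -0.0474, 0.142]
tool_rot: [180.0, 0.2, -175.6]
force: [-0.1, 0.2, -1.6]
grip_width: 0.0118
grasp_force: 25.0
```

Request:
{"method": "jog_arm", "body": {"motion": [{"x": 0, "y": 0, "z": 1.7, "ax": 0, "ay": 0, "az": 0}, {"x": 0, "y": 0, "z": 0, "ax": 0, "ay": 0, "az": 0}, {"x": 0, "y": 0, "z": 0, "ax": 0, "ay": 0, "az": 0}, {"x": 0, "y": 0, "z": 0, "ax": 0, "ay": 0, "az": 0}, {"x": 0, "y": 0, "z": 0, "ax": 0, "ay": 0, "az": 0}]}}

```text
time_s: 7.8
tool_pos: [0.5915, -0.0474, 0.1255]
tool_rot: [-180.0, 0.1, -175.6]
force: [0.7, -0.2, -0.9]
grip_width: 0.0119
grasp_force: 25.0
```

```bash
python3 - <<'E'
from h import *
from cell import env
o=env.get_obs()
print(o['time_s'],o['tool_pos'],o['tool_rot'],o['force'])
plan(o,[.5905,-.0465,.123],184.5)
w,s,c=[env.read_camera(n) for n in('wrist','side','scene')]
f=lambda im,x0,y0,x1,y1,k:cv2.resize(im[y0:y1,x0:x1],None,fx=k,fy=k,interpolation=3)
a=f(w,200,150,300,250,4);b=f(s,220,140,270,200,400/60);d=f(c,215,165,265,215,8)
cv2.imwrite('pics/c3.png',np.hstack([a,b[:400],d])[:, :,::-1][:,:1100]);
x=np.hstack([a,b[:400]]);cv2.imwrite('pics/c3.png',x[...,::-1]);cv2.imwrite('pics/c3s.png',d[...,::-1]);print(x.shape)
E
```

```text
7.8 [ 0.59152697 -0.04738078  0.12545379] [-1.79995753e+02  1.16326842e-01 -1.75560736e+02] [ 0.675124   -0.22886168 -0.94465548]
shift cm [0.1  0.1  0.25] turn [-0.    0.12 -0.06]
(400, 733, 3)
```

View pics/c3.png

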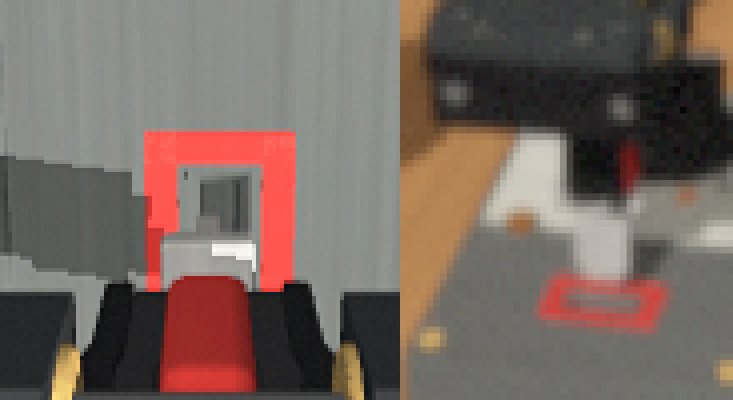

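In the wrist crop the blade centre (208) is left of the slot centre (220) by 2.9 px, about 2 mm. In the side crop the x alignment is good (blade 603, slot 604). I correct y by +2 mm and x by +1 mm, then ease it in.

Request:
{"method": "jog_arm", "body": {"motion": [{"x": 0.1, "y": 0.2, "z": 0, "ax": 0, "ay": 0, "az": 0}, {"x": 0, "y": 0, "z": 0, "ax": 0, "ay": 0, "az": 0}, {"x": 0, "y": 0, "z": 0.5, "ax": 0, "ay": 0, "az": 0}, {"x": 0, "y": 0, "z": 0, "ax": 0, "ay": 0, "az": 0}, {"x": 0, "y": 0, "z": 0, "ax": 0, "ay": 0, "az": 0}]}}

```text
time_s: 8.45
tool_pos: [0.5894, -0.0454, 0.1189]
tool_rot: [180.0, -0.0, -175.6]
force: [0.6, 0.6, -0.2]
grip_width: 0.0118
grasp_force: 25.0
```

Request:
{"method": "jog_arm", "body": {"motion": [{"x": 0, "y": 0, "z": 0.3, "ax": 0, "ay": 0, "az": 0}, {"x": 0, "y": 0, "z": 0.3, "ax": 0, "ay": 0, "az": 0}, {"x": 0, "y": 0, "z": 0.3, "ax": 0, "ay": 0, "az": 0}, {"x": 0, "y": 0, "z": 0, "ax": 0, "ay": 0, "az": 0}, {"x": 0, "y": 0, "z": 0, "ax": 0, "ay": 0, "az": 0}]}}

```text
time_s: 8.95
tool_pos: [0.5895, -0.0454, 0.1101]
tool_rot: [180.0, -0.0, -175.6]
force: [0.0, 0.2, -0.3]
grip_width: 0.0118
grasp_force: 25.0
```

Request:
{"method": "jog_arm", "body": {"motion": [{"x": 0, "y": 0, "z": 0.4, "ax": 0, "ay": 0, "az": 0}, {"x": 0, "y": 0, "z": 0.4, "ax": 0, "ay": 0, "az": 0}, {"x": 0, "y": 0, "z": 0.4, "ax": 0, "ay": 0, "az": 0}, {"x": 0, "y": 0, "z": 0, "ax": 0, "ay": 0, "az": 0}, {"x": 0, "y": 0, "z": 0, "ax": 0, "ay": 0, "az": 0}]}}

```text
time_s: 9.45
tool_pos: [0.5895, -0.0453, 0.0981]
tool_rot: [180.0, -0.0, -175.6]
force: [0.4, 0.5, -0.5]
grip_width: 0.0117
grasp_force: 25.0
```

Request:
{"method": "jog_arm", "body": {"motion": [{"x": 0, "y": 0, "z": 0.5, "ax": 0, "ay": 0, "az": 0}, {"x": 0, "y": 0, "z": 0.5, "ax": 0, "ay": 0, "az": 0}, {"x": 0, "y": 0, "z": 0.4, "ax": 0, "ay": 0, "az": 0}, {"x": 0, "y": 0, "z": 0, "ax": 0, "ay": 0, "az": 0}, {"x": 0, "y": 0, "z": 0, "ax": 0, "ay": 0, "az": 0}]}}

```text
time_s: 9.95
tool_pos: [0.5895, -0.0453, 0.084]
tool_rot: [180.0, -0.0, -175.6]
force: [-0.5, 0.2, -0.4]
grip_width: 0.0119
grasp_force: 25.0
```

Request:
{"method": "jog_arm", "body": {"motion": [{"x": 0, "y": 0, "z": 0.1, "ax": 0, "ay": 0, "az": 0}, {"x": 0, "y": 0, "z": 0.1, "ax": 0, "ay": 0, "az": 0}, {"x": 0, "y": 0, "z": 0, "ax": 0, "ay": 0, "az": 0}, {"x": 0, "y": 0, "z": 0, "ax": 0, "ay": 0, "az": 0}, {"x": 0, "y": 0, "z": 0, "ax": 0, "ay": 0, "az": 0}]}}

```text
time_s: 10.45
tool_pos: [0.5896, -0.0453, 0.0823]
tool_rot: [180.0, 0.0, -175.6]
force: [0.2, -0.4, -0.9]
grip_width: 0.0119
grasp_force: 25.0
```

Pressing gently until the collar contacts.

Request:
{"method": "jog_arm", "body": {"motion": [{"x": 0, "y": 0, "z": 0.1, "ax": 0, "ay": 0, "az": 0}, {"x": 0, "y": 0, "z": 0.05, "ax": 0, "ay": 0, "az": 0}, {"x": 0, "y": 0, "z": 0, "ax": 0, "ay": 0, "az": 0}, {"x": 0, "y": 0, "z": 0, "ax": 0, "ay": 0, "az": 0}, {"x": 0, "y": 0, "z": 0, "ax": 0, "ay": 0, "az": 0}]}}

```text
time_s: 10.95
tool_pos: [0.5897, -0.0454, 0.0818]
tool_rot: [180.0, 0.0, -175.6]
force: [-2.0, -0.5, 5.9]
grip_width: 0.0118
grasp_force: 25.0
```

Request:
{"method": "jog_arm", "body": {"motion": [{"x": 0, "y": 0, "z": 0.1, "ax": 0, "ay": 0, "az": 0}, {"x": 0, "y": 0, "z": 0, "ax": 0, "ay": 0, "az": 0}, {"x": 0, "y": 0, "z": 0, "ax": 0, "ay": 0, "az": 0}, {"x": 0, "y": 0, "z": 0, "ax": 0, "ay": 0, "az": 0}, {"x": 0, "y": 0, "z": 0, "ax": 0, "ay": 0, "az": 0}]}}

```text
time_s: 11.45
tool_pos: [0.5897, -0.0453, 0.0818]
tool_rot: [180.0, 0.0, -175.6]
force: [-4.9, 0.2, 11.7]
grip_width: 0.0118
grasp_force: 25.0
```

The collar is seated at z = 0.0818, as expected. I let go and lift.

Request:
{"method": "jog_arm", "body": {"motion": [{"x": 0, "y": 0, "z": -0.15, "ax": 0, "ay": 0, "az": 0}, {"x": 0, "y": 0, "z": 0, "ax": 0, "ay": 0, "az": 0}, {"x": 0, "y": 0, "z": 0, "ax": 0, "ay": 0, "az": 0}, {"x": 0, "y": 0, "z": 0, "ax": 0, "ay": 0, "az": 0}, {"x": 0, "y": 0, "z": 0, "ax": 0, "ay": 0, "az": 0}], "claw": -0.1}}

```text
time_s: 11.95
tool_pos: [0.5894, -0.0454, 0.081]
tool_rot: [180.0, -0.0, -175.6]
force: [0.3, -0.2, -0.2]
grip_width: 0.0373
grasp_force: 0.0
```

Request:
{"method": "jog_arm", "body": {"motion": [{"x": 0, "y": 0, "z": -1, "ax": 0, "ay": 0, "az": 0}, {"x": 0, "y": 0, "z": -2, "ax": 0, "ay": 0, "az": 0}, {"x": 0, "y": 0, "z": -3, "ax": 0, "ay": 0, "az": 0}, {"x": 0, "y": 0, "z": -3, "ax": 0, "ay": 0, "az": 0}, {"x": 0, "y": 0, "z": 0, "ax": 0, "ay": 0, "az": 0}]}}

```text
time_s: 12.45
tool_pos: [0.5927, -0.0458, 0.1769]
tool_rot: [-180.0, 0.5, -175.6]
force: [0.5, -0.1, -0.3]
grip_width: 0.0392
grasp_force: 0.0
```

Request:
{"method": "jog_arm", "body": {"motion": [{"x": -2, "y": -3, "z": 0, "ax": 0, "ay": 0, "az": 0}, {"x": -2, "y": -3, "z": 0, "ax": 0, "ay": 0, "az": 0}, {"x": -2, "y": -3, "z": 0, "ax": 0, "ay": 0, "az": 0}, {"x": 0, "y": 0, "z": 0, "ax": 0, "ay": 0, "az": 0}, {"x": 0, "y": 0, "z": 0, "ax": 0, "ay": 0, "az": 0}]}}

```text
time_s: 12.95
tool_pos: [0.656, -0.1312, 0.1706]
tool_rot: [180.0, -0.1, -175.7]
force: [0.2, 1.2, 0.1]
grip_width: 0.0391
grasp_force: 0.0
```

```bash
python3 - <<'E'
from h import *
from cell import env
o=env.get_obs();p=env.camera_params('wrist');im=env.read_camera('wrist')
cv2.imwrite('pics/w4.png',im[...,::-1])
print(o['time_s'],o['tool_pos'],o['tool_rot'],o['qpos'],o['force'])
for y in(.8,): print('dial grip pred',proj(p,np.array([.599,-.164,.099])),'key top',proj(p,np.array([.5915,-.045,.097])))
plan(o,[.599,-.164,.092],184.5)
E
```

```text
12.95 [ 0.65604139 -0.13124902  0.17064609] [ 1.79998496e+02 -7.28526079e-02 -1.75657668e+02] [ -8.82023988  23.90441047  23.57046421  86.10450393  -9.78247183
  72.10376897 110.31112312] [0.17562939 1.18399707 0.13920702]
dial grip pred [211.5360157  131.20978253] key top [376.32554693 133.19048934]
shift cm [ 5.93 -2.83  7.87] turn [ 0.   -0.07 -0.16]
```

View pics/w4.png

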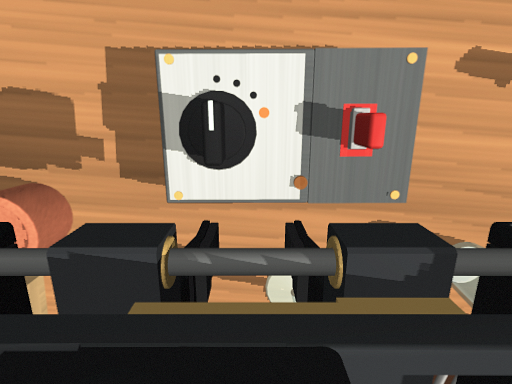

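The key is home at (363,130), its collar on the red frame. The dial bar is centred at about (213,131), against a prediction of (211.5,131). Going to the dial.

Request:
{"method": "jog_arm", "body": {"motion": [{"x": 2, "y": -1, "z": 0, "ax": 0, "ay": 0, "az": 0}, {"x": 2, "y": -1, "z": 0, "ax": 0, "ay": 0, "az": 0}, {"x": 1.9, "y": -0.8, "z": 1.5, "ax": 0, "ay": 0, "az": -0.1}, {"x": 0, "y": 0, "z": 1.5, "ax": 0, "ay": 0, "az": 0}, {"x": 0, "y": 0, "z": 0, "ax": 0, "ay": 0, "az": 0}]}}

```text
time_s: 13.5
tool_pos: [0.5983, -0.1607, 0.1391]
tool_rot: [179.9, -0.2, -175.4]
force: [0.4, 0.9, -0.6]
grip_width: 0.0392
grasp_force: 0.0
```

Request:
{"method": "jog_arm", "body": {"motion": [{"x": 0, "y": 0, "z": 0, "ax": 0, "ay": 0, "az": 0}, {"x": 0, "y": 0, "z": 1.5, "ax": 0, "ay": 0, "az": 0}, {"x": 0, "y": 0, "z": 1, "ax": 0, "ay": 0, "az": 0}, {"x": 0, "y": 0, "z": 0, "ax": 0, "ay": 0, "az": 0}, {"x": 0, "y": 0, "z": 0, "ax": 0, "ay": 0, "az": 0}]}}

```text
time_s: 14.0
tool_pos: [0.5995, -0.1628, 0.1156]
tool_rot: [180.0, -0.1, -175.5]
force: [-0.1, -0.1, 0.4]
grip_width: 0.0391
grasp_force: 0.0
```

```bash
python3 - <<'E'
from h import *
from cell import env
o=env.get_obs();print(o['time_s'],o['tool_pos'],o['tool_rot'],o['force'],o['qpos'])
plan(o,[.5985,-.164,.092],184.5)
E
```

```text
14.0 [ 0.59951758 -0.16280903  0.11557626] [ 1.79991517e+02 -6.70231800e-02 -1.75450097e+02] [-0.14525284 -0.08799149  0.39403345] [ -6.99218978  20.96856605  24.222445    96.71365591  -9.35345372
  64.38878895 114.42710853]
shift cm [ 0.11 -0.11  2.36] turn [ 0.01 -0.07  0.05]
```

Request:
{"method": "jog_arm", "body": {"motion": [{"x": -0.05, "y": -0.15, "z": 1, "ax": 0, "ay": 0, "az": 0}, {"x": 0, "y": 0, "z": 1, "ax": 0, "ay": 0, "az": 0}, {"x": 0, "y": 0, "z": 0.3, "ax": 0, "ay": 0, "az": 0}, {"x": 0, "y": 0, "z": 0, "ax": 0, "ay": 0, "az": 0}, {"x": 0, "y": 0, "z": 0, "ax": 0, "ay": 0, "az": 0}]}}

```text
time_s: 14.5
tool_pos: [0.6004, -0.1645, 0.0933]
tool_rot: [180.0, 0.0, -175.5]
force: [0.2, 1.1, 0.2]
grip_width: 0.0393
grasp_force: 0.0
```

Request:
{"method": "jog_arm", "body": {"motion": [{"x": 0, "y": 0, "z": 0, "ax": 0, "ay": 0, "az": 0}, {"x": 0, "y": 0, "z": 0, "ax": 0, "ay": 0, "az": 0}, {"x": 0, "y": 0, "z": 0, "ax": 0, "ay": 0, "az": 0}, {"x": 0, "y": 0, "z": 0, "ax": 0, "ay": 0, "az": 0}, {"x": 0, "y": 0, "z": 0, "ax": 0, "ay": 0, "az": 0}], "claw": -1, "squeeze": 50}}

```text
time_s: 15.0
tool_pos: [0.6005, -0.1647, 0.0935]
tool_rot: [-180.0, 0.0, -175.5]
force: [0.0, -1.2, -0.3]
grip_width: 0.0138
grasp_force: 50.0
```

Centred on the bar with hardly any side force. Turning clockwise (+az).

Request:
{"method": "jog_arm", "body": {"motion": [{"x": 0, "y": 0, "z": 0, "ax": 0, "ay": 0, "az": 5}, {"x": 0, "y": 0, "z": 0, "ax": 0, "ay": 0, "az": 5}, {"x": 0, "y": 0, "z": 0, "ax": 0, "ay": 0, "az": 5}, {"x": 0, "y": 0, "z": 0, "ax": 0, "ay": 0, "az": 5}, {"x": 0, "y": 0, "z": 0, "ax": 0, "ay": 0, "az": 5}]}}

```text
time_s: 15.5
tool_pos: [0.6005, -0.1643, 0.0935]
tool_rot: [180.0, 0.0, 159.4]
force: [-0.4, 0.1, 0.5]
grip_width: 0.0131
grasp_force: 50.0
```

Request:
{"method": "jog_arm", "body": {"motion": [{"x": 0, "y": 0, "z": 0, "ax": 0, "ay": 0, "az": 5}, {"x": 0, "y": 0, "z": 0, "ax": 0, "ay": 0, "az": 5}, {"x": 0, "y": 0, "z": 0, "ax": 0, "ay": 0, "az": 5}, {"x": 0, "y": 0, "z": 0, "ax": 0, "ay": 0, "az": 5}, {"x": 0, "y": 0, "z": 0, "ax": 0, "ay": 0, "az": 5}]}}

```text
time_s: 16.0
tool_pos: [0.6008, -0.164, 0.0935]
tool_rot: [180.0, 0.0, 134.4]
force: [0.1, 0.9, 0.7]
grip_width: 0.0138
grasp_force: 50.0
```

Request:
{"method": "jog_arm", "body": {"motion": [{"x": 0, "y": 0, "z": 0, "ax": 0, "ay": 0, "az": 5}, {"x": 0, "y": 0, "z": 0, "ax": 0, "ay": 0, "az": 5}, {"x": 0, "y": 0, "z": 0, "ax": 0, "ay": 0, "az": 5}, {"x": 0, "y": 0, "z": 0, "ax": 0, "ay": 0, "az": 3.5}, {"x": 0, "y": 0, "z": 0, "ax": 0, "ay": 0, "az": 0}]}}

```text
time_s: 16.5
tool_pos: [0.601, -0.1639, 0.0935]
tool_rot: [179.9, 0.0, 116.1]
force: [1.4, 0.5, -0.3]
grip_width: 0.0137
grasp_force: 50.0
```

Request:
{"method": "jog_arm", "body": {"motion": [{"x": 0, "y": 0, "z": 0, "ax": 0, "ay": 0, "az": 0}, {"x": 0, "y": 0, "z": 0, "ax": 0, "ay": 0, "az": 0}, {"x": 0, "y": 0, "z": 0, "ax": 0, "ay": 0, "az": 0}, {"x": 0, "y": 0, "z": 0, "ax": 0, "ay": 0, "az": 0}, {"x": 0, "y": 0, "z": 0, "ax": 0, "ay": 0, "az": 0}]}}

```text
time_s: 17.0
tool_pos: [0.601, -0.1638, 0.0935]
tool_rot: [179.9, 0.0, 116.1]
force: [3.3, 2.4, 0.9]
grip_width: 0.0137
grasp_force: 50.0
```

```bash
python3 - <<'E'
from h import *
from cell import env
o=env.get_obs();print(o['time_s'],o['tool_pos'],o['tool_rot'],o['force'],o['wrist_torque'],o['qpos'])
c,s,w=[env.read_camera(n) for n in('scene','side','wrist')]
f=lambda im,x0,y0,x1,y1,k:cv2.resize(im[y0:y1,x0:x1],(400,400),interpolation=3)
cv2.imwrite('pics/c5.png',np.hstack([f(c,175,150,275,250,4),cv2.resize(w,(400,400))])[...,::-1])
E
```

```text
17.0 [ 0.60101021 -0.16383476  0.09347897] [1.79915169e+02 3.78444947e-03 1.16079717e+02] [3.27129724 2.38004786 0.9158661 ] [ 0.4256706  -0.88716272  0.12590913] [-16.29824085  24.46910937  36.41062801  98.00730303 -16.11655842
  62.75778165  51.17354455]
```

View pics/c5.png

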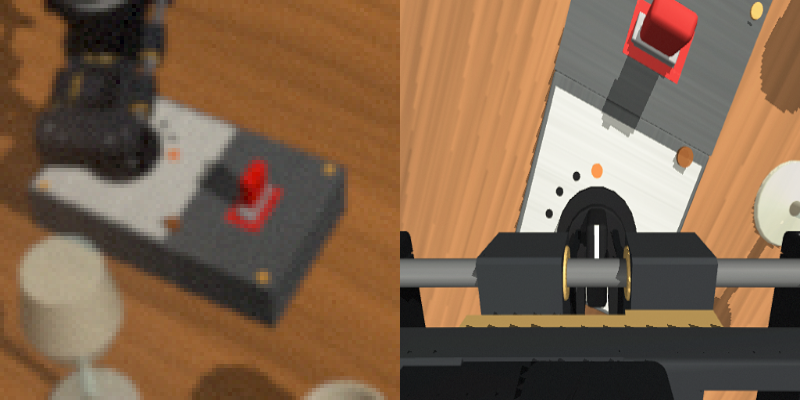

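The wrist picture shows the white pointer at (597,240) aimed at the orange dot (597,171), with the key home. The turn is 68.4° with a holding torque of 0.126 N m. I add a hair and hand in while holding.

Request:
{"method": "jog_arm", "body": {"motion": [{"x": 0, "y": 0, "z": 0, "ax": 0, "ay": 0, "az": 0.8}, {"x": 0, "y": 0, "z": 0, "ax": 0, "ay": 0, "az": 0}, {"x": 0, "y": 0, "z": 0, "ax": 0, "ay": 0, "az": 0}, {"x": 0, "y": 0, "z": 0, "ax": 0, "ay": 0, "az": 0}, {"x": 0, "y": 0, "z": 0, "ax": 0, "ay": 0, "az": 0}]}}

```text
time_s: 17.65
tool_pos: [0.601, -0.1639, 0.0935]
tool_rot: [179.9, 0.0, 115.3]
force: [3.4, 2.6, -0.5]
grip_width: 0.0137
grasp_force: 50.0
```

```bash
python3 -c "
from cell import env
o=env.get_obs();print(o['tool_rot'],o['wrist_torque'],o['grasp_force']);print(env.sign_off())"
```

```text
[1.79920496e+02 5.15264194e-03 1.15256233e+02] [ 0.61823458 -1.07920214  0.14161078] 50.000257417559624
the job is handed in; nothing more can be done
None
```

The red key is fully home in the red-framed slot and released. The gripper is holding the dial at the third click, with the tool turned about 69° clockwise, and I handed the job in at about 17.7 s.

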